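# Pull the dust extractor's filter plate for cleaning

## Task

Switch the bench dust extractor off at its red main switch first, then lift the blue cover flap right over until it rests open past upright, and draw the filter plate out of the bay beneath by its orange tab. Keep the plate upright so the dust stays on it, carry it to the middle of the black tray and finish while still holding it there, still and upright, a few centimetres above the tray's rim and touching nothing else. Leave the switch off and the flap open, and do not disturb the tray, the cut-out, brush, tin and glue bottle.

Things in the scene. Friction and masses are not known exactly. Their poses are not given: they have to be found in the camera images.
- extractor: Fixed grey dust extractor, 240 (x) x 340 (y) x 158 mm high, turned up to 0.3 rad; origin under its centre, z up, front = own -x. On top: main switch (own x -15, y -95 mm) and blue flap (own y +75). Under the flap a recess 156 (x) x 134 (y) mm, 40 deep, centred on own x 0, y +75; in its floor a slot 124 (x) x 22 (y) mm holds the filter plate with 2 mm play on each side.
- isolator (a joint): Main switch, turning about the vertical: 0 = off, 1.571 = on (starts on, within 0.04). From above it turns anticlockwise from on to off. A toggle spring pulls it to the nearer of the two positions (at most about 0.08 N m, balance point half-way), so a handle let go near off snaps fully off.
- isolator_grip (a point): Grip point on the axis of the red switch handle, 34 mm above the housing's top: an upright bar 52 mm long, 12 mm thick; its top (204 mm above the bench) is 12 mm above this point, the round 50 mm skirt under it 18 mm below this point. On: bar along the extractor's x axis; off: along its y axis, with the white mark on its top towards +y.
- flap (a joint): Blue flap, 0 = closed flat on the housing, growing as its front edge rises; turns about the extractor's y axis at its far edge, stops at 1.85 rad, 16 degrees past upright. 0.25 kg, almost free hinge: let go before upright it falls shut, past upright (1.571) it falls open onto its stop. Sheet 170 mm from hinge to front edge, 146 wide, top face 6 mm above the hinge line.
- flap_grip (a point): Grip point in the flap's black fin, moving with the flap. Fin: 36 mm along the extractor's x, 12 thick (y), 33 tall above the flap. The point is mid-fin, 9 mm below its top, 24 above the flap's face, 140 mm from the hinge line along the flap and 30 above it. Pinched on its flat sides, the fin can pivot between the fingers as the flap swings; with the flap upright it points away from the front.
- flap_hinge (a point): Middle of the flap's hinge line, which runs along the extractor's y axis, at 158 mm height; at own x +83, y +75 mm of the extractor.
- filter: Loose filter plate hidden under the flap: aluminium frame 120 (own x) x 18 (own y) x 100 mm (own z) with brown pleats; origin at the middle of its lower edge, own z up. It stands upright in the slot, axes along the extractor's, lower edge 20 mm above the bench, and must rise 140 mm to clear the housing. 0.2 to 0.35 kg.
- filter_grip (a point): Grip point in the plate's orange tab, 122 mm above the plate's lower edge, 22 above its frame, 8 below the tab's top. Tab: middle of the upper edge, 40 mm long (own x), 12 thick (own y), 30 tall. The frame's top is 2 mm above the recess floor; the tab's top is 8 mm below the closed flap.
- tray: Black open plastic tray 230 x 220 mm, 30 mm high, walls 4 mm, loose on the bench to the left or the right of the extractor; origin at the centre of its underside.
- cutout: Bystander: orange painted plywood fish about 220 x 100 mm, 12 mm thick, lying flat on the other side of the extractor; origin at its middle, underneath.
- brush: Bystander: flat brush 200 mm long lying on the bench behind the extractor; origin on the bench under its middle.
- tin: Bystander: paint tin with a blue label, 72 mm diameter, 95 mm high, behind the extractor on one side; origin under its centre.
- glue: Bystander: yellow glue bottle, 56 mm diameter, 160 mm high, behind the extractor on the other side; origin under its centre.

How it is judged (in metres and radians):
On the way, in this order (a step that is already met when the one before it is completed fails the run):
1. the main switch is off while the flap is still shut (value of joint isolator below 0.2 rad and value of joint flap below 0.15 rad), for 0.1 s.
2. the flap rests open past upright, the filter plate still in its bay (value of joint flap above 1.65 rad and z of filter in the frame of extractor below 0.06 m), for 0.2 s.
3. the filter plate is drawn clear of the housing in the fingers (z of filter in the frame of extractor above 0.158 m and contact force between the fingers and filter above 0.5 N), for 0.1 s.
At the end, for the whole second after the job is handed in: Filter plate in the fingers, still, upright within 0.2 rad, its middle within 50 mm of the tray's middle, lower edge 4 to 120 mm above the rim, touching nothing else; switch off (below 0.2 rad), flap open (above 1.65 rad), tray within 50 mm of its start (horizontal distance between filter and tray below 0.05 m and z of filter in the frame of tray between 0.034 and 0.15 m and angle between filter's own z axis and vertical below 0.2 rad and linear speed of filter below 0.03 m/s and contact force between the fingers and filter above 0.5 N and contact force between filter and tray below 0.1 N and contact force between filter and extractor below 0.1 N and contact force between filter and cutout below 0.1 N and value of joint isolator below 0.2 rad and value of joint flap above 1.65 rad and distance of tray from where it was at the start of the episode below 0.05 m); the arm keeps its last pose, push and grip.
It fails at once if the flap is lifted while the extractor is still switched on (value of joint isolator above 0.5 rad and value of joint flap above 0.2 rad).
It fails at once if the filter plate is tipped over, shedding its dust (angle between filter's own z axis and vertical above 0.6 rad).
It fails at once if a bystander is disturbed (distance of any of cutout, brush, tin, glue from where it was at the start of the episode above 0.04 m).
It also fails if it takes over 72 s, if anything falls off the work surface, if the arm or the gripper's body presses on something with over 40 N, if the wrist force passes 120 N, or if a joint passes its speed limit or range.

## Robot

A 6-joint arm with a two-finger parallel gripper is mounted at the origin on the work surface. World frame = base frame: x ahead of the robot, y to its left, z up, the work surface at z = 0. Lengths are in m, angles in degrees, forces in N, time in s.
With the tool pointing down it reaches from about 0.3 to 0.775 m from the base axis. Payload 14.6 kg.
Tool frame: the origin (TCP) lies at the centre of the arm's flange, where the gripper is bolted on; the fingertips stand 173 mm ahead of it and the grasp point (between the pads) lies bot.pinch_z ahead of it (bot.pinch_z is the distance from the TCP to the grasp point, in m); z points along the fingers, y is the direction in which the jaws open and shut (so a half turn about z gives the same grasp; the last joint's range is limited). The gripper opens to 85 mm and grips with 20 to 120 N. Pads are 22 mm wide; open, the fingers measure 114 mm over their backs; the gripper's body (76 mm by 85 mm) begins 54 mm behind the grasp point. The pads swing forward as they close: fully open they stand 13 mm farther back than shut.
Start: joints at [-77.384, 17.183, 87.147, -0, 75.671, -3.816], TCP at [0.156, -0.528, 0.405] pointing down, gripper open.
Joint ranges: [-173.82, 173.82], [-45.26, 126.66], [13.44, 144.39], [-59.66, 239.66], [0, 175.72], [-146.38, 146.38]. Speed limits (degrees/s): [127.2, 127.2, 147.25, 180, 180, 180].

## Interface

Orientations are given as a 3x3 rotation matrix whose columns are the frame's x, y, z axes.
In Python, from bench import bot, imaging gives the robot as it stands. The module is installed in compiled form; this text tells all that it offers.
- The arm moves only by the shell command python3 -m jog 'ROWS'. ROWS is JSON, a list that holds one entry, the list of rows, each a list of 7 numbers: the gripper command: -1 is fully open, 1 is shut, values between are in proportion, then the shift along the tool's x, y, z scaled (see below), then the turn, a rotation vector about the tool's x, y, z scaled (see below). In form: [[[fingers, x, y, z, rx, ry, rz], ...]]. A call has 1 to 8 rows; each row shifts and turns the pose as measured when the row begins, along the tool's axes as they then stand; what a row does not reach is not made up. The controller multiplies each number of a shift by 25 mm and each number of a turn by 360 degrees. A row lasts 1/10 s, in which the tool goes at most 50 mm and 8.59 degrees, less where a joint would pass 70% of its speed; a pose out of reach is approached as far as the arm can. A call with a number of a shift or a turn outside -1 to 1 is refused whole. A call with a gripper value outside its range is refused whole. The fingers move at their own pace and stop on an object; the grip force is fixed at half the most. Time passes only in rows, so rows that do not move let the fingers close. It gives the time, the measured TCP pose, the force and the opening at its end, in the units of the state.
- bot.get_obs(): the state, without advancing time (a new reading comes with each control period).
- imaging.snapshot(name): name is "side" or "top"; returns a dict with "color" (420x560x3 uint8, red, green, blue), "fx", "fy", "cx", "cy" (pixels), "R" (3x3) and "t" (3): a world point X has camera coordinates R X + t. Camera axes: x right, y down, z forward; pixel columns grow to the right and rows downward; lengths in m; the calibration is good to about 2 mm. A picture is of the moment at which its call begins. There is no depth.
- bot.job_done(): hands the job in, once; it reports no verdict.
The state is a dict: "time": time; "q": joint angles; "joint_vel": joint speeds; "effort": joint torques, N m; "position": TCP position; "ee_rot": TCP orientation; "wrist_force": force on the tool from outside, world axes, zero at the start; "moment": the same for the moment, N m; "finger_gap": finger opening in m.
Only numpy, scipy, OpenCV 4.12 (cv2) and the standard library are available. Lean on these libraries where they do the work, as an engineer would, in place of code of your own. Each camera call takes 0.05 s, during which the arm holds its last target. There are 200 camera calls.

## Working session

There is one attempt and no reset: what is moved stays moved. The work goes in short steps, Python scripts to look and compute and a shell command to move; the robot and the scene stay as the last step left them, time stands still between calls to the robot, and variables do not carry over. Pictures are saved under pics/ and viewed, about 8 in all and at most 12, crops included, and the job is handed in when it is done.

```bash
mkdir -p pics; ls; python3 - <<'E'
from bench import bot, imaging
import cv2,json
o=bot.get_obs(); print(o); print(bot.pinch_z)
for n in("top","side"):
    s=imaging.snapshot(n); cv2.imwrite(f"pics/{n}0.png",s["color"][:,:,::-1]); print(n,s["fx"],s["fy"],s["cx"],s["cy"],s["R"],s["t"])
E
```

```text
pics
{'time': 0.0, 'q': array([-7.73814762e+01,  1.72164100e+01,  8.71800289e+01, -1.28109831e-03,
        7.56682118e+01, -3.81529335e+00]), 'joint_vel': array([ 0.05473615, -0.03524136,  0.06167353, -0.02311296, -0.04872144,
        0.00462305]), 'effort': array([-6.16677189e-04, -5.43500984e+01, -3.61795700e+01, -6.01220918e-06,
        3.95931245e-03, -3.02126477e-05]), 'position': array([ 0.15559452, -0.52750402,  0.40411572]), 'ee_rot': array([[ 9.59145602e-01,  2.82912784e-01, -2.67641803e-04],
       [ 2.82912905e-01, -9.59144976e-01,  1.09637957e-03],
       [ 5.34725060e-05, -1.12730696e-03, -9.99999363e-01]]), 'wrist_force': array([-0.52268834, -0.1828851 ,  0.68456791]), 'moment': array([-0.00466325,  0.02235496, -0.00915123]), 'finger_gap': 0.08534431897793421}
0.1547
top 522.4196646934689 522.4196646934689 278.7484473144598 205.3579177441865 [[ 0.01124488 -0.99972122  0.02076146]
 [-0.98709383 -0.01441508 -0.15949289]
 [ 0.15974771 -0.01870003 -0.98698074]] [-0.02055868  0.61428447  1.41412721]
side 524.5898633528292 524.5898633528292 280.06446020192806 211.53055590011078 [[-0.95149026 -0.30757686 -0.00792202]
 [-0.16977383  0.54632101 -0.82018912]
 [ 0.25659917 -0.77905701 -0.57203762]] [0.5630616  0.22027904 1.24669842]
```

View pics/top0.png

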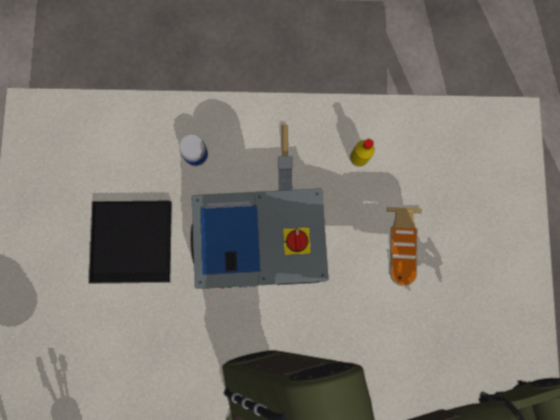

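View pics/side0.png

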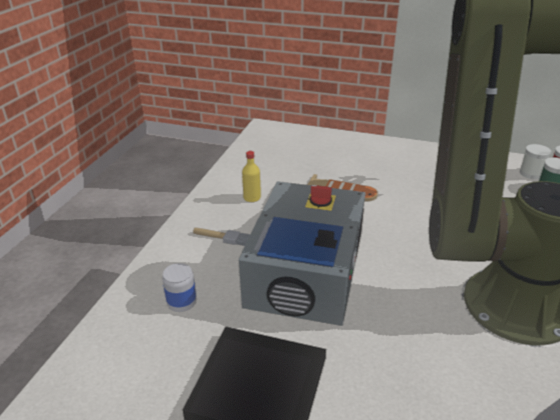

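The top view shows the extractor at about px (260,238), with the switch at (297,240), the fin at (231,261) and the tray at (130,242). I'll enlarge it to get the corners.

```bash
python3 - <<'E'
import cv2
a=cv2.imread("pics/top0.png")[180:295,80:340]
a=cv2.convertScaleAbs(a,alpha=1.6,beta=25)
cv2.imwrite("pics/c1.png",cv2.resize(a,None,fx=3,fy=3,interpolation=cv2.INTER_CUBIC))
E
```

```text
(no output)
```

View pics/c1.png

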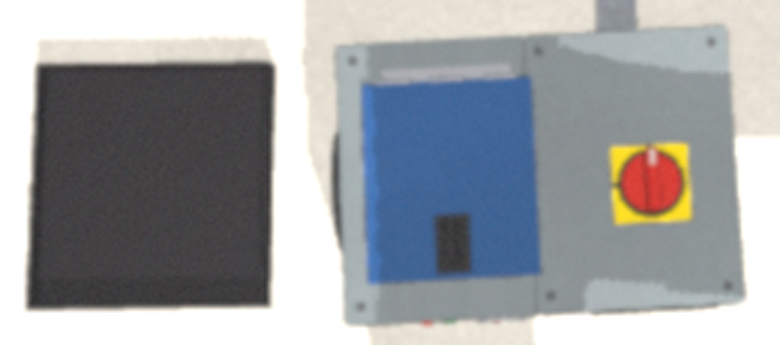

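```bash
cat > h.py <<'E'
import numpy as np
from bench import bot, imaging
from scipy.optimize import least_squares
def cam(n):
    return imaging.snapshot(n)
def proj(s,X):
    c=np.asarray(X)@np.array(s["R"]).T+s["t"]; return np.c_[s["fx"]*c[:,0]/c[:,2]+s["cx"],s["fy"]*c[:,1]/c[:,2]+s["cy"]]
def W(p,L):
    c,n=np.cos(p[2]),np.sin(p[2]); L=np.asarray(L,float); return np.c_[p[0]+c*L[:,0]-n*L[:,1],p[1]+n*L[:,0]+c*L[:,1],L[:,2]]
def fit(s,L,uv,p0):
    return least_squares(lambda p:(proj(s,W(p,L))-uv).ravel(),p0,loss='soft_l1')
E
python3 - <<'E'
from h import *
s=cam("top")
L=[[.12,.17,.158],[.12,-.17,.158],[-.12,-.17,.158],[-.12,.17,.158],[-.087,.148,.164],[-.087,.002,.164],[-.015,-.095,.158],[-.015,-.095,.176]]
uv=np.array([[337,45],[725,28],[743,298],[346,323],[371,282],[541,272],[651,184],[651,182]])/3+[80,180]
r=fit(s,L,uv,[.5,0,0]);print(r.x);print(np.round(r.fun.reshape(-1,2),1))
e=r.x
pts=W(e,[[-.015,-.095,.192],[-.057,.075,.188],[.083,.075,.158],[0,.075,.142]]);print(pts)
Lt=[[.115,.11,.03],[.115,-.11,.03],[-.115,-.11,.03],[-.115,.11,.03]]
uv=np.array([[38,65],[272,65],[270,305],[28,305]])/3+[80,180]
for sw in (0,1):
    L2=[[a[1],a[0],a[2]] if sw else a for a in Lt]
    L2=[[np.sign(b[0])*abs(a[0]),np.sign(b[1])*abs(a[1]),.03] for a,b in zip(L2,Lt)]
    r=fit(s,L2,uv,[.5,.3,0]);print(sw,r.x,r.cost);print(np.round(r.fun.reshape(-1,2),1))
print(proj(s,W(e,[[-.057,.075,.197],[-.015,-.095,.204]]))*3-np.array([240,540]))
d=cam("side");print(proj(d,pts)); print(np.hypot(*pts[:,:2].T))
E
```

```text
[0.51386167 0.0374856  0.06611425]
[[-0.5 -0.6]
 [ 0.8 -1.5]
 [ 1.3  1.3]
 [-0.8  0.4]
 [-1.1  0.3]
 [ 0.2  0.5]
 [-0.1 -0.4]
 [ 0.3 -0.4]]
[[ 0.50517072 -0.05829784  0.192     ]
 [ 0.45203125  0.10855597  0.188     ]
 [ 0.59172538  0.11780523  0.158     ]
 [ 0.50890672  0.11232174  0.142     ]]
0 [0.51037163 0.39911588 0.02765589] 2.3213859187471217
[[ 0.  -0.6]
 [ 0.3 -1.6]
 [-0.4  0.5]
 [ 0.   1.8]]
1 [0.51029311 0.39875161 0.01504307] 5.049392984092676
[[-1.2  0.7]
 [ 2.7  0.7]
 [ 1.1 -0.8]
 [-2.1 -0.5]]
[[450.54716411 240.22965717]
 [653.9187015  177.6915157 ]]
[[319.57396497 189.61329665]
 [324.01857082 233.33149201]
 [263.91537107 235.07337417]
 [298.80278835 245.72490406]]
[0.50852345 0.46488348 0.60333821 0.5211547 ]
```

```bash
python3 -m jog '[[[-1,1,-0.75,0,0,0,0],[-1,1,-0.75,0,0,0,0],[-1,1,-0.75,0,0,0,0],[-1,1,-0.75,0,0,0,0],[-1,1,-0.75,0,0,0,0],[-1,1,-0.75,0,0,0,0],[-1,1,-0.75,0,0,0,0],[-1,1,-0.75,0,0,0,0]]]'
python3 -m jog '[[[-1,1,-0.75,0,0,0,0],[-1,1,-0.75,0,0,0,0],[-1,1,-0.75,0,0,0,0],[-1,1,-0.75,0,0,0,0],[-1,1,-0.75,0,0,0,0],[-1,1,-0.75,0,0,0,0],[-1,0,0,0,0,0,0.02],[-1,0,0,0,0,0,0.015]]]'
```

```text
time: 1.0
position: [0.3079, -0.3216, 0.4029]
ee_rot: [[0.961, 0.278, -0.001], [0.278, -0.961, 0.003], [-0.0, -0.003, -1.0]]
wrist_force: [0.8, 0.7, -1.2]
finger_gap: 0.0851
time: 1.8
position: [0.4259, -0.1616, 0.403]
ee_rot: [[0.998, 0.06, -0.001], [0.06, -0.998, 0.003], [-0.001, -0.003, -1.0]]
wrist_force: [-0.7, 0.1, 0.5]
finger_gap: 0.0855
```

```bash
cat >> h.py <<'E'
def go(P,yaw=None):
    "units to bring grasp point to P, yaw of tool x (deg)"
    o=bot.get_obs();R=np.array(o["ee_rot"]);p=np.array(o["position"])+bot.pinch_z*R[:,2]
    print("t",o["time"],"pinch",np.round(p,4),"q6",round(o["q"][5],1),"yaw",round(np.degrees(np.arctan2(R[1,0],R[0,0])),2),"gap",round(o["finger_gap"],4),"F",np.round(o["wrist_force"],1))
    print("units",np.round(R.T@(np.array(P)-p)/.025,2))
E
python3 -m jog '[[[-1,0.85,-0.98,0,0,0,-0.001],[-1,0.85,-0.98,0,0,0,0],[-1,0.85,-0.98,0,0,0,0],[-1,0.85,-0.98,0,0,0,0],[-1,0,0,0,0,0,0],[-1,0,0,0,0,0,0]]]' >/dev/null
python3 -c "
from h import *
import cv2
go([.5052,-.0583,.192])
a=cam('top')['color'][170:310,220:380,::-1];b=cam('side')['color'][100:240,240:400,::-1]
cv2.imwrite('pics/c2.png',cv2.resize(np.hstack([a,b]),None,fx=2.5,fy=2.5,interpolation=2))"
```

```text
t 2.4 pinch [ 0.507  -0.0537  0.2478] q6 76.2 yaw 3.57 gap 0.0854 F [ 0.7  0.2 -0.9]
units [-0.08  0.19  2.23]
```

View pics/c2.png

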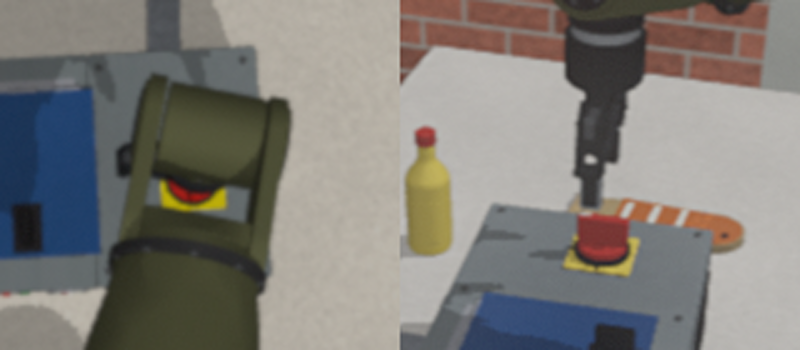

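The gripper stands straight above the bar with its jaws either side. I'll descend to about 4 mm above the grip point, because the fingertips would otherwise meet the skirt, and then close.

```bash
python3 -m jog '[[[-1,-0.08,0.18,0.6,0,0,-0.0006],[-1,0,0,0.6,0,0,0],[-1,0,0,0.6,0,0,0],[-1,0,0,0.2,0,0,0],[-1,0,0,0,0,0,0],[-1,0,0,0,0,0,0]]]' >/dev/null
python3 -c "
from h import *
go([.5052,-.0583,.196])"
python3 -m jog '[[[1,0,0,0,0,0,0],[1,0,0,0,0,0,0],[1,0,0,0,0,0,0],[1,0,0,0,0,0,0],[1,0,0,0,0,0,0],[1,0,0,0,0,0,0]]]'
python3 -c "
from h import *
go([.5052,-.0583,.196])"
```

```text
t 3.1 pinch [ 0.5033 -0.0631  0.1983] q6 75.2 yaw 3.39 gap 0.0855 F [ 1.  -1.   0.1]
units [ 0.09 -0.19  0.09]
time: 3.7
position: [0.5031, -0.0598, 0.3557]
ee_rot: [[0.998, 0.061, 0.002], [0.061, -0.998, 0.013], [0.003, -0.013, -1.0]]
wrist_force: [0.4, -0.8, -1.7]
finger_gap: 0.0107
t 3.7 pinch [ 0.5035 -0.0578  0.2011] q6 75.2 yaw 3.49 gap 0.0107 F [ 0.4 -0.8 -1.7]
units [0.07 0.03 0.2 ]
```

```bash
python3 -m jog '[[[1,0.05,0,0,0,0,-0.02],[1,0,0,0,0,0,-0.02],[1,0,0,0,0,0,-0.02],[1,0,0,0,0,0,-0.02],[1,0,0,0,0,0,-0.02],[1,0,0,0,0,0,-0.02],[1,0,0,0,0,0,-0.02],[1,0,0,0,0,0,-0.02]]]'
python3 -c "
from h import *
go([.5052,-.0583,.196])"
```

```text
time: 4.5
position: [0.5036, -0.0586, 0.3558]
ee_rot: [[0.447, 0.894, -0.002], [0.894, -0.447, 0.011], [0.009, -0.007, -1.0]]
wrist_force: [-1.3, 0.0, -0.5]
finger_gap: 0.0107
t 4.5 pinch [ 0.5033 -0.0569  0.2011] q6 15.5 yaw 63.42 gap 0.0107 F [-1.3  0.  -0.5]
units [-0.02  0.1   0.2 ]
```

```bash
python3 -m jog '[[[1,0,0,0,0,0,-0.022],[1,0,0,0,0,0,-0.022],[1,0,0,0,0,0,-0.022],[1,0,0,0,0,0,-0.02],[1,0,0,0,0,0,0],[1,0,0,0,0,0,0]]]'
python3 -c "
from h import *
go([.5052,-.0583,.196])"
```

```text
time: 5.1
position: [0.5034, -0.0584, 0.3558]
ee_rot: [[-0.097, 0.995, -0.004], [0.995, 0.097, 0.011], [0.011, -0.003, -1.0]]
wrist_force: [-0.6, -0.1, -0.3]
finger_gap: 0.0107
t 5.1 pinch [ 0.5028 -0.0567  0.2011] q6 -16.6 yaw 95.57 gap 0.0107 F [-0.6 -0.1 -0.3]
units [-0.07  0.09  0.2 ]
```

```bash
python3 -m jog '[[[-1,0,0,0,0,0,0],[-1,0,0,0,0,0,0],[-1,0,0,0,0,0,0],[-1,0,0,0,0,0,0],[-1,0,0,-1,0,0,0],[-1,0,0,-1,0,0,0]]]'
python3 -m jog '[[[-1,0,0,-0.2,0,0,-0.022],[-1,0,0,0,0,0,-0.022],[-1,0,0,0,0,0,-0.022],[-1,0,0,0,0,0,-0.022],[-1,0,0,0,0,0,-0.022],[-1,0,0,0,0,0,-0.022],[-1,0,0,0,0,0,-0.022],[-1,0,0,0,0,0,-0.022]]]'
python3 -c "
from h import *
go([.452,.1086,.245])
import cv2
a=cam('top')['color'][170:310,180:340,::-1];b=cam('side')['color'][100:260,240:400,::-1][:140]
cv2.imwrite('pics/c3.png',cv2.resize(np.hstack([a,b]),None,fx=2.5,fy=2.5,interpolation=2))"
```

```text
time: 5.7
position: [0.5035, -0.0587, 0.4043]
ee_rot: [[-0.091, 0.996, -0.01], [0.996, 0.091, 0.012], [0.013, -0.008, -1.0]]
wrist_force: [0.9, 0.4, 0.8]
finger_gap: 0.0855
time: 6.5
position: [0.5036, -0.0586, 0.4137]
ee_rot: [[-0.944, 0.329, -0.003], [0.329, 0.944, 0.01], [0.006, 0.009, -1.0]]
wrist_force: [0.5, -0.0, -0.3]
finger_gap: 0.0856
t 6.5 pinch [ 0.5032 -0.057   0.259 ] q6 -81.8 yaw 160.81 gap 0.0856 F [ 0.5 -0.  -0.3]
units [4.11 5.58 0.63]
```

View pics/c3.png

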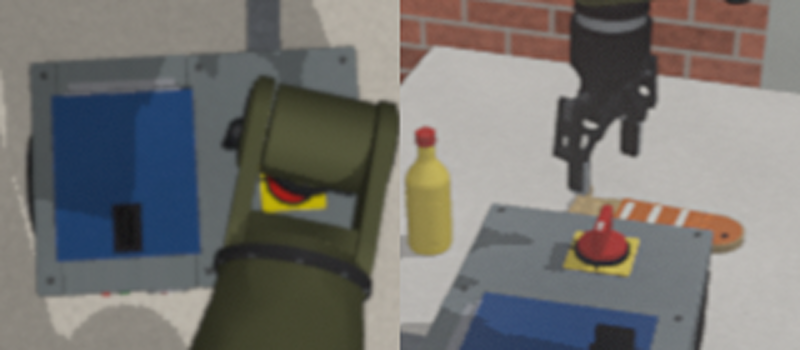

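The switch bar now lies along the extractor's y axis, so it is off. Next is the flap fin.

```bash
cat >> h.py <<'E'
def tilt():
    R=np.array(bot.get_obs()["ee_rot"]);z=R.T@[0,0,-1]
    print("level rx,ry units",np.round(-z[1]/6.283,4),np.round(z[0]/6.283,4))
E
python3 -m jog '[[[-1,0.68,0.93,0,0,0,0],[-1,0.68,0.93,0,0,0,0],[-1,0.68,0.93,0,0,0,0],[-1,0.68,0.93,0,0,0,0],[-1,0.68,0.93,0,0,0,0],[-1,0.68,0.93,0,0,0,0]]]' >/dev/null
python3 -m jog '[[[-1,0,0,0,0.0013,-0.001,-0.022],[-1,0,0,0,0,0,-0.022],[-1,0,0,0,0,0,-0.02],[-1,0,0,0,0,0,0],[-1,0,0,0,0,0,0]]]' >/dev/null
python3 -c "
from h import *
go([.452,.1086,.188]);tilt()"
```

```text
t 7.7 pinch [0.4537 0.1143 0.2612] q6 -81.3 yaw -179.04 gap 0.0853 F [1.  0.1 0.4]
units [ 0.08 -0.23  2.93]
level rx,ry units 0.0 0.0003
```

```bash
python3 -m jog '[[[-1,0.06,-0.23,0,0,0,-0.0078],[-1,0,0,0.9,0,0,0],[-1,0,0,0.9,0,0,0],[-1,0,0,0.7,0,0,0],[-1,0,0,0,0,0,0],[-1,0,0,0,0,0,0]]]' >/dev/null
python3 -c "
from h import *
go([.452,.1086,.188]);tilt()
import cv2
a=cam('top')['color'][170:310,180:340,::-1];b=cam('side')['color'][140:280,240:400,::-1]
cv2.imwrite('pics/c4.png',cv2.resize(np.hstack([a,b]),None,fx=2.5,fy=2.5,interpolation=2))"
```

```text
t 8.3 pinch [0.4531 0.1078 0.198 ] q6 -83.1 yaw -177.99 gap 0.0852 F [ 0.4 -0.5 -0.2]
units [0.05 0.03 0.4 ]
level rx,ry units 0.0001 0.0007
```

View pics/c4.png

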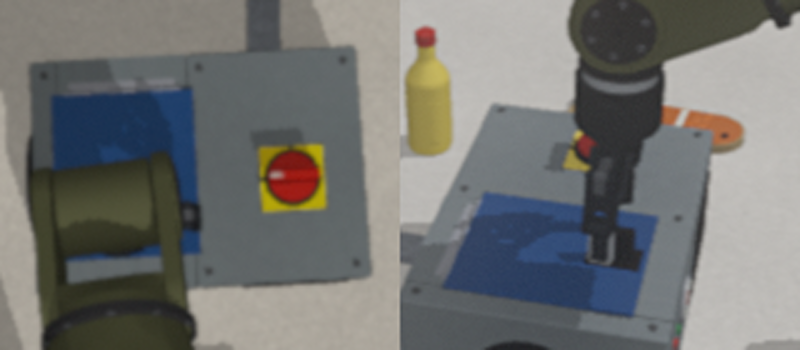

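```bash
python3 -m jog '[[[-1,0.05,0.03,0.36,0,0.0007,-0.005],[-1,0,0,0,0,0,0],[1,0,0,0,0,0,0],[1,0,0,0,0,0,0],[1,0,0,0,0,0,0],[1,0,0,0,0,0,0],[1,0,0,0,0,0,0],[1,0,0,0,0,0,0]]]'
python3 -c "
from h import *
go([.452,.1086,.188]);tilt()
for t in np.arange(0,1.85,.2): print(round(t,2),W([0.51386,0.03749,0.06611],[[.083-.14*np.cos(t)+.03*np.sin(t),.075,.158+.14*np.sin(t)+.03*np.cos(t)]]).round(4))"
```

```text
time: 9.2
position: [0.4513, 0.109, 0.3456]
ee_rot: [[-0.998, -0.069, 0.004], [-0.069, 0.998, 0.003], [-0.004, 0.002, -1.0]]
wrist_force: [-0.7, 6.1, 2.2]
finger_gap: 0.0108
t 9.2 pinch [0.4519 0.1094 0.1909] q6 -85.0 yaw -176.06 gap 0.0108 F [-0.7  6.1  2.2]
units [-0.   -0.03  0.12]
level rx,ry units 0.0004 0.0007
0.0 [[0.452  0.1086 0.188 ]]
0.2 [[0.4608 0.1091 0.2152]]
0.4 [[0.4747 0.1101 0.2402]]
0.6 [[0.4933 0.1113 0.2618]]
0.8 [[0.5159 0.1128 0.2793]]
1.0 [[0.5414 0.1145 0.292 ]]
1.2 [[0.569  0.1163 0.2994]]
1.4 [[0.5975 0.1182 0.3011]]
1.6 [[0.6257 0.1201 0.2971]]
1.8 [[0.6526 0.1218 0.2875]]
```

```bash
python3 -m jog '[[[1,-0.14,0,-0.56,0,0,0],[1,-0.21,0,-0.53,0,0,0],[1,-0.26,0,-0.51,0,0,0],[1,-0.3,0,-0.49,0,0,0],[1,-0.35,0,-0.45,0,0,0],[1,-0.39,0,-0.41,0,0,0],[1,-0.43,0,-0.37,0,0,0],[1,-0.47,0,-0.33,0,0,0]]]'
python3 -c "
from h import *
go([.5159,.1128,.2793]);tilt()"
```

```text
time: 10.0
position: [0.5155, 0.1136, 0.4326]
ee_rot: [[-0.998, -0.069, -0.014], [-0.069, 0.998, 0.001], [0.014, 0.002, -1.0]]
wrist_force: [-3.4, 0.2, -5.4]
finger_gap: 0.0111
t 10.0 pinch [0.5133 0.1137 0.278 ] q6 -85.5 yaw -176.07 gap 0.0111 F [-3.4  0.2 -5.4]
units [-0.1  -0.04 -0.06]
level rx,ry units 0.0003 -0.0023
```

```bash
python3 -m jog '[[[1,-0.55,0,-0.3,0,-0.0015,0],[1,-0.52,0,-0.23,0,0,0],[1,-0.54,0,-0.17,0,0,0],[1,-0.56,0,-0.12,0,0,0],[1,-0.57,0,-0.06,0,0,0],[1,-0.57,0,-0.01,0,0,0],[1,-0.57,0,0.05,0,0,0],[1,-0.56,0,0.1,0,0,0]]]'
python3 -c "
from h import *
go([.6526,.1218,.2875]);tilt()"
```

```text
time: 10.8
position: [0.6286, 0.1214, 0.4483]
ee_rot: [[-0.997, -0.068, -0.024], [-0.068, 0.998, -0.001], [0.024, 0.001, -1.0]]
wrist_force: [-4.6, -0.3, -0.8]
finger_gap: 0.0108
t 10.8 pinch [0.6248 0.1213 0.2937] q6 -86.3 yaw -176.08 gap 0.0108 F [-4.6 -0.3 -0.8]
units [-1.12 -0.05  0.22]
level rx,ry units 0.0001 -0.0039
```

```bash
python3 -m jog '[[[1,-0.55,0,0.12,0,-0.001,0],[1,-0.55,0,0.17,0,0,0],[1,-0.15,0,0.05,0,0,0],[1,0,0,0,0,0,0]]]'
python3 -c "
from h import *
go([.6526,.1218,.2875]);tilt()
import cv2
b=cam('side')['color'][40:280,140:420,::-1]
cv2.imwrite('pics/c5.png',cv2.resize(b,None,fx=2,fy=2,interpolation=2))"
```

```text
time: 11.2
position: [0.6611, 0.1237, 0.4362]
ee_rot: [[-0.997, -0.068, -0.027], [-0.068, 0.998, -0.002], [0.027, 0.0, -1.0]]
wrist_force: [-1.7, 0.4, 5.1]
finger_gap: 0.0109
t 11.2 pinch [0.6569 0.1235 0.2816] q6 -86.5 yaw -176.09 gap 0.0109 F [-1.7  0.4  5.1]
units [ 0.18 -0.05 -0.23]
level rx,ry units 0.0 -0.0044
```

View pics/c5.png

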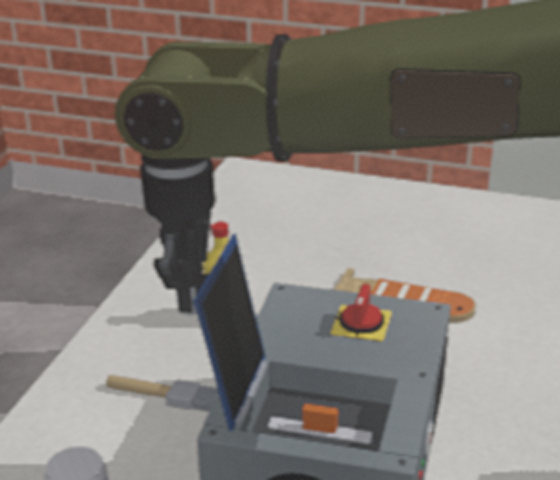

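The flap is past upright and the orange tab shows at crop (320,417). I'll release, back off and rise over the flap.

```bash
python3 -m jog '[[[-1,0,0,0,0,0,0],[-1,0,0,0,0,0,0],[-1,0,0,0,0,0,0],[-1,0,0,0,0,0,0],[-1,-0.6,0,0,0,0,0],[-1,0,0,-0.5,0,0,0],[-1,0,0,-1,0,0,0],[-1,0,0,-1,0,0,0]]]'
python3 -m jog '[[[-1,0,0,-1,0,0,0],[-1,0,0,-0.8,0,0,0],[-1,0,0,0,0,-0.004,0],[-1,0,0,0,0,0,0]]]'
python3 -c "
from h import *
go([.5089,.1123,.36]);tilt()"
```

```text
time: 12.05
position: [0.6766, 0.1248, 0.4993]
ee_rot: [[-0.997, -0.068, -0.03], [-0.068, 0.998, -0.002], [0.03, -0.0, -1.0]]
wrist_force: [0.5, 0.0, -0.4]
finger_gap: 0.0853
time: 12.45
position: [0.6752, 0.1248, 0.5533]
ee_rot: [[-0.998, -0.068, 0.005], [-0.068, 0.998, 0.001], [-0.005, 0.0, -1.0]]
wrist_force: [1.3, -0.4, 0.3]
finger_gap: 0.0853
t 12.45 pinch [0.6759 0.1249 0.3986] q6 -86.5 yaw -176.08 gap 0.0853 F [ 1.3 -0.4  0.3]
units [ 6.71 -0.05  1.51]
level rx,ry units 0.0001 0.0008
```

```bash
python3 -m jog '[[[0,0.95,0,0,0,0,0],[0,0.95,0,0,0,0,0],[0,0.95,0,0,0,0,0],[0,0.95,0,0,0,0,0],[0,0.95,0,0,0,0,0],[0,0.95,0,0,0,0,0],[0,0.95,0,0,0,0,0],[0,0,0,0,0,0.0008,0]]]'
python3 -m jog '[[[0,0,0,0.9,0,0,0],[0,0,0,0.9,0,0,0],[0,0,0,0.9,0,0,0],[0,0,0,0.9,0,0,0],[0,0,0,0.9,0,0,0],[0,0,0,0.9,0,0,0],[0,0,0,0,0,0,0],[0,0,0,0,0,0,0]]]'
python3 -c "
from h import *
go([.5089,.1123,.145]);tilt()
import cv2
s=cam('top');print(proj(s,[[.5089,.1123,.150]]))
a=s['color'][160:320,160:320,::-1];b=cam('side')['color'][120:280,230:390,::-1]
cv2.imwrite('pics/c6.png',cv2.resize(np.hstack([a,b]),None,fx=2.5,fy=2.5,interpolation=2))"
```

```text
time: 13.25
position: [0.5009, 0.1127, 0.544]
ee_rot: [[-0.998, -0.068, -0.011], [-0.068, 0.998, -0.001], [0.011, -0.0, -1.0]]
wrist_force: [0.5, 0.4, 1.4]
finger_gap: 0.0429
time: 14.05
position: [0.4987, 0.1122, 0.4001]
ee_rot: [[-0.998, -0.068, -0.017], [-0.068, 0.998, -0.002], [0.017, -0.001, -1.0]]
wrist_force: [-0.9, -0.3, 0.8]
finger_gap: 0.0427
t 14.05 pinch [0.4961 0.1119 0.2454] q6 -85.4 yaw -176.09 gap 0.0427 F [-0.9 -0.3  0.8]
units [-0.58 -0.01  4.01]
level rx,ry units -0.0001 -0.0027
[[230.59835627 238.91395089]]
```

View pics/c6.png

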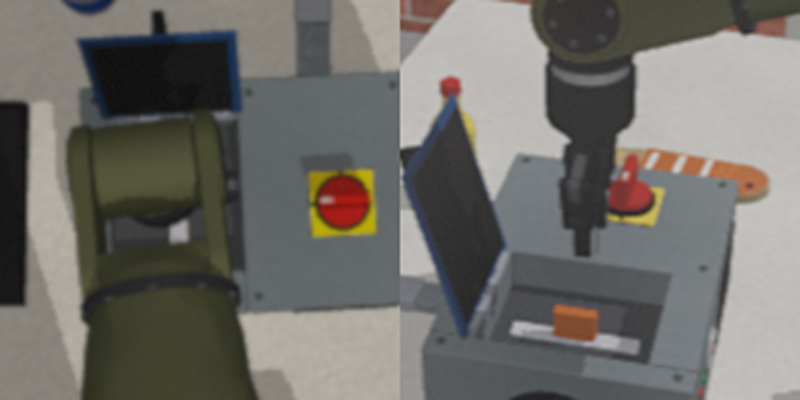

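```bash
python3 -m jog '[[[0,-0.41,0,0,0,-0.0027,0],[0,0,0,0.8,0,0,0],[0,0,0,0.8,0,0,0],[0,0,0,0.8,0,0,0],[0,0,0,0.5,0,0,0],[0,0,0,0,0,0,0]]]'
python3 -c "
from h import *
go([.5089,.1123,.145]);tilt()"
```

```text
time: 14.75
position: [0.5136, 0.1132, 0.3311]
ee_rot: [[-0.998, -0.068, 0.017], [-0.068, 0.998, 0.001], [-0.017, 0.0, -1.0]]
wrist_force: [0.5, 0.0, 0.1]
finger_gap: 0.0423
t 14.75 pinch [0.5162 0.1133 0.1764] q6 -85.4 yaw -176.09 gap 0.0423 F [0.5 0.  0.1]
units [ 0.31 -0.02  1.25]
level rx,ry units 0.0 0.0027
```

```bash
python3 -m jog '[[[0,0.19,0,0.4,0,0.0015,0],[0,0,0,0.4,0,0,0],[0,0,0,0.3,0,0,0],[0,0,0,0,0,0,0],[0,0,0,0,0,0,0]]]'
python3 -c "
from h import *
go([.5089,.1123,.145]);tilt()"
```

```text
time: 15.25
position: [0.5096, 0.113, 0.3037]
ee_rot: [[-0.998, -0.068, 0.01], [-0.068, 0.998, 0.001], [-0.01, 0.0, -1.0]]
wrist_force: [-0.2, 0.7, 1.1]
finger_gap: 0.0427
t 15.25 pinch [0.5113 0.1131 0.149 ] q6 -85.4 yaw -176.09 gap 0.0427 F [-0.2  0.7  1.1]
units [ 0.1  -0.03  0.16]
level rx,ry units 0.0 0.0017
```

```bash
python3 -m jog '[[[0,0.05,0,0.2,0,0.001,0],[0,0,0,0,0,0,0],[1,0,0,0,0,0,0],[1,0,0,0,0,0,0],[1,0,0,0,0,0,0],[1,0,0,0,0,0,0],[1,0,0,0,0,0,0],[1,0,0,0,0,0,0]]]'
python3 -c "
from h import *
go([.5089,.1123,.145]);tilt()"
```

```text
time: 16.05
position: [0.5086, 0.1129, 0.2992]
ee_rot: [[-0.998, -0.068, 0.005], [-0.068, 0.998, 0.001], [-0.005, 0.0, -1.0]]
wrist_force: [-0.2, -0.1, -0.1]
finger_gap: 0.0107
t 16.05 pinch [0.5094 0.113  0.1445] q6 -85.4 yaw -176.09 gap 0.0107 F [-0.2 -0.1 -0.1]
units [ 0.02 -0.03 -0.02]
level rx,ry units 0.0001 0.0009
```

```bash
python3 -m jog '[[[1,0,0,-0.3,0,0,0],[1,0,0,-0.4,0,0,0],[1,0,0,-0.4,0,0,0],[1,0,0,-0.4,0,0,0],[1,0,0,-0.4,0,0,0]]]'
python3 -c "
from h import *
go([.5089,.1123,.325]);tilt()"
```

```text
time: 16.55
position: [0.5081, 0.1128, 0.3499]
ee_rot: [[-0.998, -0.068, 0.003], [-0.068, 0.998, 0.0], [-0.003, 0.0, -1.0]]
wrist_force: [0.9, 0.1, -1.8]
finger_gap: 0.0104
t 16.55 pinch [0.5086 0.1129 0.1952] q6 -85.4 yaw -176.09 gap 0.0104 F [ 0.9  0.1 -1.8]
units [-0.03 -0.02 -5.19]
level rx,ry units 0.0 0.0005
```

```bash
python3 -m jog '[[[1,0,0,-0.6,0,0,0],[1,0,0,-0.75,0,0,0],[1,0,0,-0.75,0,0,0],[1,0,0,-0.75,0,0,0],[1,0,0,-0.75,0,0,0],[1,0,0,-0.75,0,0,0],[1,0,0,-0.75,0,0,0],[1,0,0,-0.5,0,0,0]]]'
python3 -m jog '[[[1,0,0,0,0,0,0],[1,0,0,0,0,0,0]]]'
python3 -c "
from h import *
go([.5104,.399,.33]);tilt()
import cv2
b=cam('side')['color'][20:320,200:480,::-1]
cv2.imwrite('pics/c7.png',cv2.resize(b,None,fx=1.6,fy=1.6,interpolation=2))"
```

```text
time: 17.35
position: [0.5057, 0.1125, 0.5018]
ee_rot: [[-0.998, -0.068, 0.006], [-0.068, 0.998, 0.001], [-0.007, 0.0, -1.0]]
wrist_force: [0.4, 0.1, -2.9]
finger_gap: 0.0112
time: 17.55
position: [0.5051, 0.1124, 0.5041]
ee_rot: [[-0.998, -0.068, 0.01], [-0.068, 0.998, 0.001], [-0.01, 0.001, -1.0]]
wrist_force: [0.2, 0.4, -3.0]
finger_gap: 0.0107
t 17.55 pinch [0.5067 0.1126 0.3494] q6 -85.4 yaw -176.08 gap 0.0107 F [ 0.2  0.4 -3. ]
units [-0.92 11.42  0.79]
level rx,ry units 0.0001 0.0016
```

View pics/c7.png

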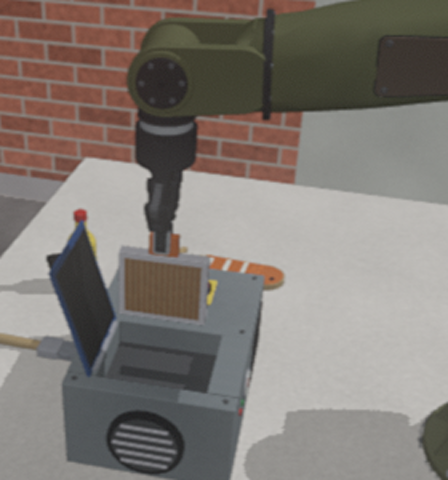

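The plate is held upright, clear of the housing, and about 3 N hangs on the wrist. Next I'll carry it to the tray.

```bash
python3 -m jog '[[[1,0,0.3,0,0,0.001,0],[1,-0.07,0.6,0,0,0,0],[1,-0.07,0.8,0,0,0,0],[1,-0.07,0.9,0,0,0,0],[1,-0.07,0.9,0,0,0,0],[1,-0.07,0.9,0,0,0,0],[1,-0.07,0.9,0,0,0,0],[1,-0.07,0.9,0,0,0,0]]]'
python3 -m jog '[[[1,-0.07,0.9,0,0,0,0],[1,-0.07,0.9,0,0,0,0],[1,-0.07,0.9,0,0,0,0],[1,-0.07,0.9,0,0,0,0],[1,-0.07,0.7,0,0,0,0],[1,-0.07,0.5,0,0,0,0],[1,0,0.2,0,0,0,0],[1,0,0,0,0,0,0]]]'
python3 -c "
from h import *
go([.5104,.399,.21]);tilt()"
```

```text
time: 18.4
position: [0.5062, 0.2791, 0.4995]
ee_rot: [[-0.998, -0.067, -0.004], [-0.067, 0.998, -0.001], [0.004, -0.0, -1.0]]
wrist_force: [0.3, -0.4, -2.3]
finger_gap: 0.0109
time: 19.2
position: [0.5034, 0.4224, 0.4918]
ee_rot: [[-0.997, -0.074, -0.013], [-0.074, 0.997, -0.005], [0.014, -0.004, -1.0]]
wrist_force: [0.4, 0.0, -2.5]
finger_gap: 0.0109
t 19.2 pinch [0.5013 0.4216 0.3371] q6 -57.5 yaw -175.73 gap 0.0109 F [ 0.4  0.  -2.5]
units [-0.37 -0.91  5.08]
level rx,ry units -0.0007 -0.0022
```

```bash
python3 -m jog '[[[1,-0.2,-0.5,0.4,0,-0.001,0],[1,-0.1,-0.4,0.7,0,0,0],[1,0,0,0.8,0,0,0],[1,0,0,0.8,0,0,0],[1,0,0,0.8,0,0,0],[1,0,0,0.7,0,0,0],[1,0,0,0.4,0,0,0],[1,0,0,0.2,0,0,0]]]' >/dev/null
python3 -m jog '[[[1,0,0,0,0,0,0],[1,0,0,0,0,0,0],[1,0,0,0,0,0,0],[1,0,0,0,0,0,0]]]'
python3 -c "
from h import *
go([.5104,.399,.21]);tilt()
import cv2
a=cam('top')['color'][120:330,60:340,::-1];b=cam('side')['color'][150:420,140:500,::-1][:,::1];b=cv2.resize(b,(280,210))
cv2.imwrite('pics/c8.png',cv2.resize(np.hstack([a,b]),None,fx=1.4,fy=1.4,interpolation=2))"
```

```text
time: 20.4
position: [0.5109, 0.3971, 0.3701]
ee_rot: [[-0.997, -0.072, -0.004], [-0.072, 0.997, -0.003], [0.004, -0.003, -1.0]]
wrist_force: [0.1, -0.7, -3.0]
finger_gap: 0.0109
t 20.4 pinch [0.5103 0.3966 0.2154] q6 -59.5 yaw -175.89 gap 0.0109 F [ 0.1 -0.7 -3. ]
units [-0.01  0.1   0.22]
level rx,ry units -0.0005 -0.0006
```

View pics/c8.png

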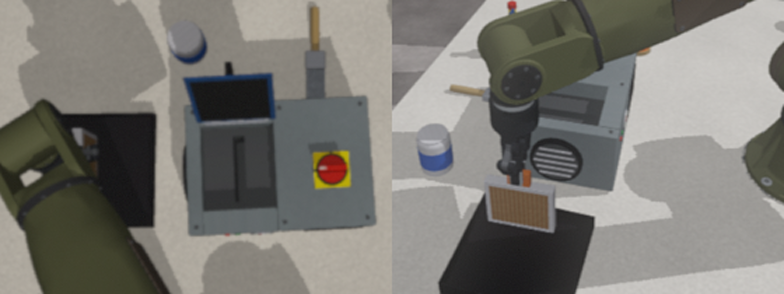

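The plate hangs upright over the middle of the tray with its lower edge about 60 mm above the rim. The flap is open, the switch mark points to +y, and the tray hasn't moved. I'm handing in.

```bash
python3 -c "
from h import *
print(np.round(bot.get_obs()['joint_vel'],2)); bot.job_done()"
```

```text
[ 0.1   0.23  0.3  -0.06 -0.05  0.05]
the job is handed in; nothing more can be done
```

I completed all three steps in order and handed the job in at about 20.5 s of the 72 s allowed; no verdict was reported.

- **What I did:** I turned the main switch off. I then swung the flap open by its fin until it rested past upright, lifted the filter plate out by its orange tab and carried it over the tray.
- **Last position:** The grasp point was about 2 mm from my estimate of the tray's middle. The plate's lower edge worked out at about 91 mm above the bench, or 61 mm above the rim. The tool was within about 0.3° of vertical.
- **Last grip:** The fingers were 10.9 mm apart on the tab and about 3 N hung on the wrist. The joints were still moving slightly, at 0.3°/s or less.
- **Last pictures:** They showed the switch bar in the off position, the flap open and the plate upright. The tray, tin and brush looked undisturbed. The arm hid part of the glue bottle and the cut-out in these views. They stood in place in the earlier views, and the arm was not near them afterwards.
- **Disagreements:** No check failed. Row moves drifted by a few millimetres and up to 1.5° of tilt along the way, and I corrected these before each grasp and before the final hold.

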